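# Slide a gate foot plate under the lever punch

## Task

The bare-steel gate foot plate still has no bolt hole. Slide it, free end first, under the low yellow plate of the green lever punch until its free end is up against the stop at the back of the throat, lying flat on the bench, centred and square to the punch, and let go. Leave the red, already punched foot plate where it is.

Things in the scene. Friction and masses are not known exactly. Their poses are not given: they have to be found in the camera images.
- bare_post (a point): Bare bright-steel foot plate, no hole: a flat 170 x 50 x 8 mm plate on the bench, 0.7 kg, with a 20 x 20 mm square post 55 mm tall welded upright on it near one end, mid-width. This point: the post's centre, 35.5 mm above the bench. x runs along the plate from post to free end (150 mm from post's axis; other end 20 mm behind it), y across the width, z up; post faces are square to x and y.
- bare_end (a point): Middle of the edge face at the free end of the bare-steel plate, half-way up its 8 mm thickness (4 mm above the bench). Same axes as bare_post.
- primed_post (a point): Post centre of a second foot plate, same shape and size, in red primer with a black 26 mm hole near its free end: already punched, to be left alone. Axes as for bare_post.
- stop (a point): Green lever punch, fixed, 0.2 m tall plus lever. Point on the bench at the middle of the stop face (column front, 90 mm wide). x points level into the throat (sliding direction), y left, z up. A yellow plate 100 mm wide, underside 22 mm above the bench, juts 64 mm out from the stop; the green head, from 100 mm up, juts 60 mm. Throat open at front and sides, floor level with the bench.
Mind the look-alikes: they are no part of the job. What is shaped like the part that bears bare_post but brown is not meant.

How it is judged:
By the outcome, as a careful person would: the job done as asked, in the order asked, and still so for the second after the job is handed in, with the robot touching nothing.
It also fails if it takes over 38 s, if anything falls off the work surface, if the arm or the gripper's body presses on something with over 40 N, if the wrist force passes 120 N, or if a joint passes its speed limit or range.

## Robot

A 6-joint arm with a two-finger parallel gripper is mounted at the origin on the work surface. World frame = base frame: x ahead of the robot, y to its left, z up, the work surface at z = 0. Lengths are in m, angles in degrees, forces in N, time in s.
With the tool pointing down it reaches from about 0.325 to 0.85 m from the base axis. Payload 15.5 kg.
Tool frame: the origin (TCP) lies midway between the tips of the shut fingers; the grasp point (between the pads) lies 19 mm behind it; y points along the fingers, x is the direction in which the jaws open and shut, and the axes are right-handed (so a half turn about y gives the same grasp; the last joint's range is limited). The gripper opens to 91 mm and grips with 3 to 60 N. Pads are 32 mm wide; open, the fingers measure 118 mm over their backs; the gripper's body (76 mm by 178 mm) begins 60 mm behind the grasp point.
Start: joints at [59.272, 28.281, 77.091, -0, 74.628, -5.472], TCP at [0.267, 0.565, 0.214] pointing down, gripper open.
Joint ranges: [-166.48, 166.48], [-47.26, 123.95], [12.59, 153.08], [-70.14, 250.14], [6.76, 159.57], [-176.63, 176.63]. Speed limits (degrees/s): [108.29, 108.29, 147.25, 172.46, 172.46, 172.46].

## Interface

Orientations are given as a 3x3 rotation matrix whose columns are the frame's x, y, z axes.
In Python, from bench import ctrl gives the robot as it stands. The module is installed in compiled form; this text tells all that it offers. Calls block until the motion is done:
- ctrl.goto(position, orientation): joint-space move of the TCP to a pose.
- ctrl.move_l(position, vel=0.15, ori=None, contact_N=None): straight line of the TCP; ori=None keeps the orientation; vel is the mean speed in m/s. With contact_N (N) it stops when the force on the tool has changed by that much, and returns True; else False.
- ctrl.movej(angles): joint-space move.
- ctrl.command_gripper(opening): opening from 0.0 (shut) to 1.0 (fully open); the grip force is fixed at half the most; returns when the fingers have stopped.
- ctrl.sleep(seconds).
- ctrl.ik(position, orientation): joint angles nearest the present ones, or None.
- ctrl.read_camera(name): name is "side" or "top" or "wrist"; returns the picture (384x512x3 uint8, blue, green, red); there is no depth.
- ctrl.camera_params(name): a dict with "fx", "fy", "cx", "cy" (pixels), "pose" (4x4, takes a point from camera to world coordinates); the wrist camera has in their place "T_tool_cam" (4x4, takes a point from camera to tool coordinates, whose origin is the TCP and whose axes are the tool frame's). Camera axes: x right, y up, looking along -z (the intrinsics and any distortion apply to the point x, -y, -z); pixel columns grow to the right and rows downward; lengths in m; the calibration is good to about 2 mm. A picture is of the moment at which its call begins: read the wrist's pose just before it. camera_params takes no time and is no camera call.
A pose or a line that the arm cannot do raises ctrl.MotionError and nothing moves.
- ctrl.sign_off(): hands the job in, once; it reports no verdict.
Readings, each from a call of its own:
- ctrl.current_t(): time.
- ctrl.current_q(): joint angles.
- ctrl.current_dq(): joint speeds.
- ctrl.current_effort(): joint torques, N m.
- ctrl.current_tool_pos(): TCP position.
- ctrl.current_eef_rot(): TCP orientation.
- ctrl.current_contact_force(): force on the tool from outside, world axes, zero at the start.
- ctrl.current_wrist_torque(): the same for the moment, N m.
- ctrl.current_grip_width(): opening from 0.0 (shut) to 1.0 (fully open).
Only numpy, scipy, OpenCV 4.12 (cv2) and the standard library are available. Lean on these libraries where they do the work, as an engineer would, in place of code of your own. Each camera call takes 0.05 s, during which the arm holds its last target.

## Working session

There is one attempt and no reset: what is moved stays moved. The work goes in short steps, each a Python script; the robot and the scene stay as the last script left them, time stands still between calls to the robot, and variables do not carry over. Pictures are saved under pics/ and viewed, and the job is handed in when it is done.

```bash
mkdir -p pics
python3 - <<'E'
from bench import ctrl
import cv2
for n in ["side","top","wrist"]:
    cv2.imwrite(f"pics/{n}0.png",ctrl.read_camera(n)); p=ctrl.camera_params(n); print(n,p)
print(ctrl.current_eef_rot(),ctrl.current_t())
E
```

```text
side {'fx': 439.1427953280308, 'fy': 439.1427953280308, 'cx': 249.9654541064236, 'cy': 194.4201800327337, 'pose': array([[-7.35483490e-01,  3.83394678e-01, -5.58634546e-01,
         8.68701139e-04],
       [-6.77184401e-01, -3.89152751e-01,  6.24484927e-01,
         5.78196754e-01],
       [ 2.20300273e-02,  8.37596954e-01,  5.45844319e-01,
         5.33447925e-01],
       [ 0.00000000e+00,  0.00000000e+00,  0.00000000e+00,
         1.00000000e+00]])}
top {'fx': 496.076206688993, 'fy': 496.076206688993, 'cx': 253.875696917234, 'cy': 189.52722250515956, 'pose': array([[-5.09942198e-02,  9.78277198e-01, -2.00931114e-01,
         2.96846158e-01],
       [-9.98698929e-01, -4.99114239e-02,  1.04546513e-02,
         5.72875788e-03],
       [ 1.98788972e-04,  2.01202815e-01,  9.79549584e-01,
         1.05201920e+00],
       [ 0.00000000e+00,  0.00000000e+00,  0.00000000e+00,
         1.00000000e+00]])}
wrist {'fx': 311.2438516515382, 'fy': 311.2438516515382, 'cx': 250.35210345356387, 'cy': 191.62815425904896, 'T_tool_cam': array([[ 9.99999985e-01, -8.37612925e-06, -1.74162821e-04,
        -8.12785335e-04],
       [-1.66189273e-04,  2.56469212e-01, -9.66552387e-01,
        -1.69674535e-01],
       [ 5.27633690e-05,  9.66552401e-01,  2.56469206e-01,
         7.27977108e-02],
       [ 0.00000000e+00,  0.00000000e+00,  0.00000000e+00,
         1.00000000e+00]])}
[[ 4.26665715e-01 -4.52319433e-04 -9.04409290e-01]
 [ 9.04408978e-01 -7.56006026e-04  4.26665946e-01]
 [-8.76728172e-04 -9.99999612e-01  8.65199045e-05]] 0.15
```

View pics/top0.png

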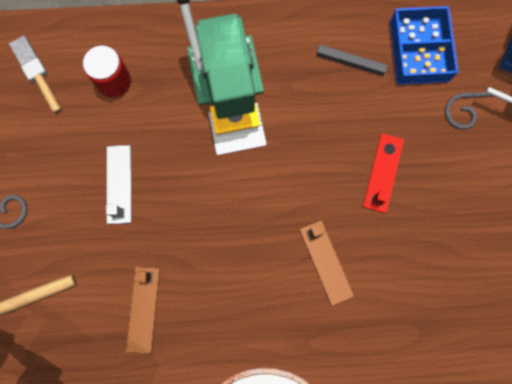

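View pics/side0.png

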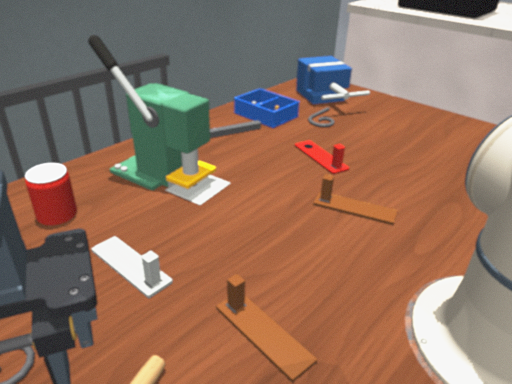

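View pics/wrist0.png

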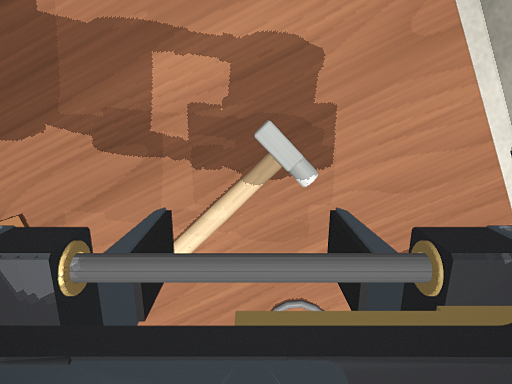

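Run:
```python
import cv2
t=cv2.imread("pics/top0.png"); s=cv2.imread("pics/side0.png")
cv2.imwrite("pics/tc.png",cv2.resize(t[0:240,90:290],None,fx=4,fy=4,interpolation=cv2.INTER_CUBIC)[:600])
cv2.imwrite("pics/tp.png",cv2.resize(t[130:240,80:180],None,fx=5,fy=5,interpolation=cv2.INTER_CUBIC))
cv2.imwrite("pics/sc.png",cv2.resize(s[100:300,85:245],None,fx=3,fy=3,interpolation=cv2.INTER_CUBIC))
```

```text
(no output)
```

View pics/tc.png

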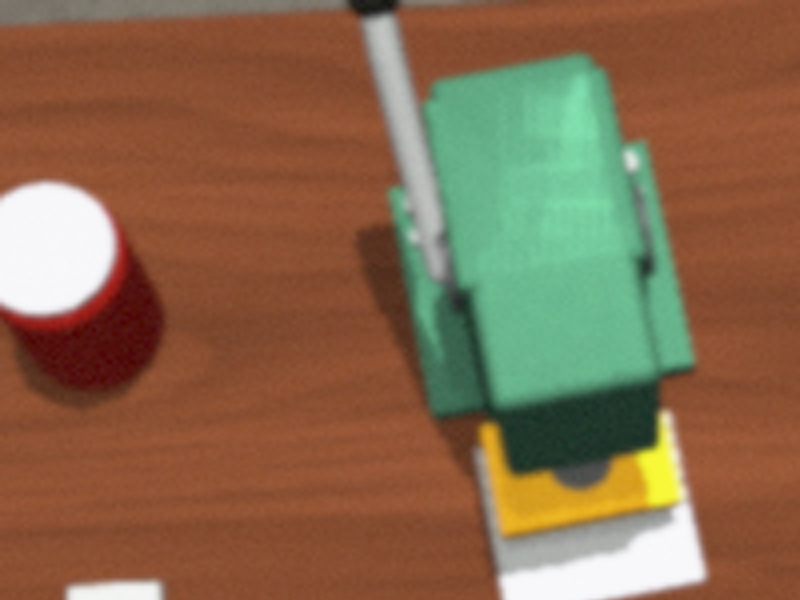

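View pics/sc.png

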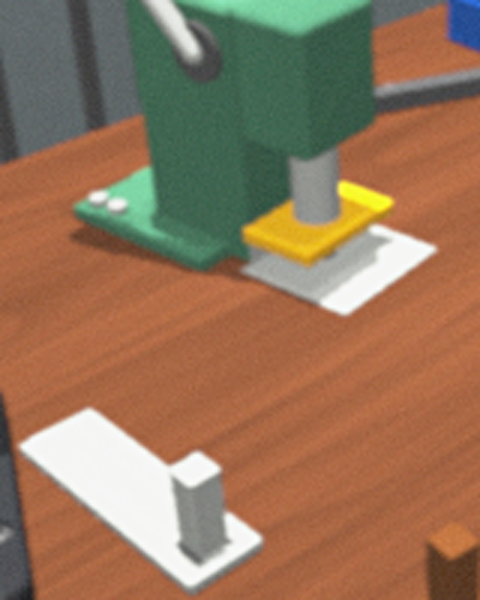

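View pics/tp.png

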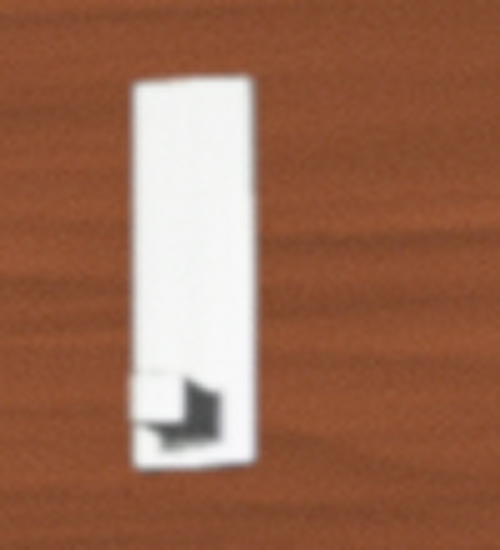

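```bash
cat > h.py <<'E'
import numpy as np,cv2
from bench import ctrl
def ray(n,uv,P=None):
    p=ctrl.camera_params(n); T=p["pose"] if P is None else P
    d=T[:3,:3]@np.array([(uv[0]-p["cx"])/p["fx"],-(uv[1]-p["cy"])/p["fy"],-1.])
    return T[:3,3],d
def onz(n,uv,z,P=None):
    o,d=ray(n,uv,P); return o+d*(z-o[2])/d[2]
def wpose():
    T=np.eye(4);T[:3,:3]=ctrl.current_eef_rot();T[:3,3]=ctrl.current_tool_pos()
    return T@ctrl.camera_params("wrist")["T_tool_cam"]
E
python3 - <<'E'
from h import *
np.set_printoptions(precision=4,suppress=True)
def quad(im,mask):
    cs,_=cv2.findContours(mask,cv2.RETR_EXTERNAL,cv2.CHAIN_APPROX_NONE)
    c=max(cs,key=cv2.contourArea); return c
t=cv2.imread("pics/top0.png"); s=cv2.imread("pics/side0.png")
for n,im,roi in(("top",t,(95,135,145,235)),("side",s,(85,225,180,300))):
    m=np.zeros(im.shape[:2],np.uint8); x0,y0,x1,y1=roi
    m[y0:y1,x0:x1]=(im[y0:y1,x0:x1].min(2)>110)*255
    c=quad(im,m); h=cv2.convexHull(c); 
    a=cv2.approxPolyDP(h,2.5,True)[:,0]; print(n,cv2.contourArea(c)); 
    for p in a: print(p,onz(n,p,0.008),onz(n,p,0.063))
    if n=="top": 
        r=cv2.minAreaRect(np.array([onz("top",p[0].astype(float),0.008)[:2]for p in h],np.float32)*1000); print(r)
# yellow
for n,im in(("top",t),("side",s)):
    hsv=cv2.cvtColor(im,cv2.COLOR_BGR2HSV)
    m=cv2.inRange(hsv,(18,170,120),(35,255,255)); c=quad(im,m)
    print(n,cv2.contourArea(c))
    for p in cv2.approxPolyDP(cv2.convexHull(c),1.5,True)[:,0]: print(p,onz(n,p,.022),onz(n,p,.03))
# flange & mat, in crop coords of tc
for nm,p,z in(("flangeL",(432,415),.01),("flangeR",(692,368),.01),("yL",(500,535),.022),("yR",(680,500),.022),("matL",(500,600),0),("matR",(706,577),0),("matL2",(477,447),0),("matR2",(672,412),0)):
    print(nm,onz("top",(90+p[0]/4-.4,p[1]/4-.4),z))
for nm,p,z in(("yfrontL",(308,262),.022),("yL2",(245,240),.022),("yR",(392,207),.022),("matfL",(346,314),0),("matfR",(437,247),0),("matbL",(243,268),0),("flange",(207,269),0.0)):
    print("side",nm,onz("side",(85+p[0]/3-.3,100+p[1]/3-.3),z))
E
```

```text
top 1908.5
[129 145] [0.6243 0.2625 0.008 ] [0.607 0.249 0.063]
[131 221] [0.4562 0.2583 0.008 ] [0.4478 0.245  0.063 ]
[107 223] [0.4545 0.3091 0.008 ] [0.4462 0.2931 0.063 ]
[106 147] [0.6223 0.3127 0.008 ] [0.6052 0.2965 0.063 ]
((539.3930053710938, 284.9476318359375), (173.3181610107422, 54.04712677001953), 0.5090852975845337)
side 2277.5
[ 91 247] [0.6266 0.3109 0.008 ] [0.5611 0.3389 0.063 ]
[116 236] [0.6218 0.2613 0.008 ] [0.5568 0.2945 0.063 ]
[158 255] [0.5214 0.2397 0.008 ] [0.4669 0.2752 0.063 ]
[172 281] [0.4519 0.264  0.008 ] [0.4047 0.2969 0.063 ]
[148 297] [0.4512 0.3133 0.008 ] [0.404  0.3411 0.063 ]
top 539.0
[209 108] [0.6955 0.0837 0.022 ] [0.6924 0.0831 0.03  ]
[213 106] [0.6997 0.0748 0.022 ] [0.6965 0.0743 0.03  ]
[255 109] [ 0.688  -0.0169  0.022 ] [ 0.685  -0.0167  0.03  ]
[258 124] [ 0.6532 -0.0217  0.022 ] [ 0.6505 -0.0215  0.03  ]
[217 133] [0.6373 0.0683 0.022 ] [0.6347 0.0678 0.03  ]
side 510.0
[215 166] [ 0.6664 -0.0394  0.022 ] [ 0.656  -0.0297  0.03  ]
[214 171] [ 0.651  -0.0215  0.022 ] [ 0.6408 -0.0121  0.03  ]
[188 187] [0.6406 0.0661 0.022 ] [0.6305 0.0741 0.03  ]
[166 178] [0.7044 0.0758 0.022 ] [0.6934 0.0837 0.03  ]
[166 176] [0.7114 0.0703 0.022 ] [0.7003 0.0783 0.03  ]
[177 169] [0.7185 0.0326 0.022 ] [0.7073 0.0411 0.03  ]
[199 160] [ 0.715  -0.0325  0.022 ] [ 0.7038 -0.0229  0.03  ]
flangeL [0.7123 0.1096 0.01  ]
flangeR [ 0.7327 -0.0363  0.01  ]
yL [0.6368 0.0735 0.022 ]
yR [ 0.6517 -0.0251  0.022 ]
matL [0.6067 0.0763 0.    ]
matR [ 0.614  -0.0377  0.    ]
matL2 [0.6961 0.086  0.    ]
matR2 [ 0.7113 -0.024   0.    ]
side yfrontL [0.6414 0.0671 0.022 ]
side yL2 [0.698  0.0798 0.022 ]
side yR [ 0.6565 -0.0311  0.022 ]
side matfL [0.5966 0.0717 0.    ]
side matfR [ 0.6149 -0.0389  0.    ]
side matbL [0.697  0.0848 0.    ]
side flange [0.715  0.1044 0.    ]
```

```bash
cat >> h.py <<'E'
def R(yawdeg):
    a=np.radians(yawdeg); c,s=np.cos(a),np.sin(a)
    # tool x = plate y, tool y down, tool z = -plate x
    return np.array([[-s,0,-c],[c,0,-s],[0,-1,0]],float)
E
python3 - <<'E'
from h import *
np.set_printoptions(precision=4,suppress=True)
print(onz("top",(111.2,209.4),.063),onz("side",(150.4,255.4),.063))
for p,y in(((.4744,.284,.13),0.),((.562,.0,.03),8.6)):
    print(ctrl.ik(p,R(y)),ctrl.ik(p,R(y+180)))
ctrl.goto((.4744,.284,.13),R(0.5))
T=wpose(); im=ctrl.read_camera("wrist"); cv2.imwrite("pics/w1.png",im); np.save("w1.npy",T); print(ctrl.current_t(),ctrl.current_tool_pos())
E
```

```text
[0.4735 0.2849 0.063 ] [0.4748 0.2842 0.063 ]
[ 24.7188  28.1904  93.0032  -0.      58.8064 -65.2812] [ 24.7188  28.1904  93.0032  -0.      58.8064 114.7188]
[  -6.0877   37.1425   96.2255   -0.       46.632  -104.6877] [-6.0877 37.1425 96.2255  0.     46.632  75.3123]
1.55 [0.4742 0.2849 0.1302]
```

View pics/w1.png

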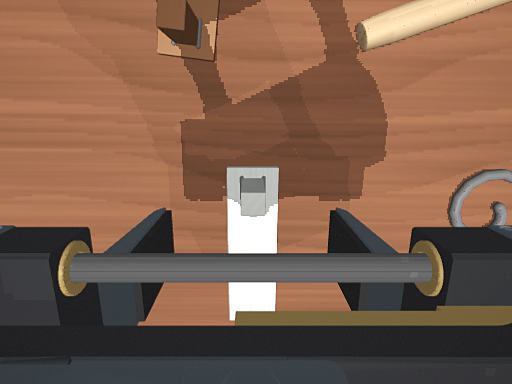

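Run:
```python
from h import *
np.set_printoptions(precision=4,suppress=True)
T=np.load("w1.npy")
for p in((227,167),(279,167),(230.,320),(276.5,320)): print(onz("wrist",p,.008,T))
ctrl.move_l((.4742,.2845,.022),vel=.12,ori=R(0.6))
ctrl.command_gripper(0.0)
print(ctrl.current_grip_width()*91,ctrl.current_tool_pos(),ctrl.current_contact_force(),ctrl.current_t())
```

```text
[0.4547 0.262  0.008 ]
[0.4543 0.3115 0.008 ]
[0.6237 0.2636 0.008 ]
[0.6232 0.3142 0.008 ]
19.77320430679068 [0.4742 0.2847 0.022 ] [-0.3084  3.031  -0.471 ] 3.6833
```

Run:
```python
from h import *
np.set_printoptions(precision=4,suppress=True)
ctrl.move_l((.4685,-.006,.022),vel=.1,ori=R(8.65))
print(ctrl.current_tool_pos(),ctrl.current_contact_force(),ctrl.current_grip_width())
t=ctrl.read_camera("top");s=ctrl.read_camera("side")
cv2.imwrite("pics/t2.png",t);cv2.imwrite("pics/s2.png",s); print(ctrl.current_t())
cv2.imwrite("pics/t2c.png",cv2.resize(t[80:220,190:310],None,fx=4,fy=4,interpolation=cv2.INTER_CUBIC))
cv2.imwrite("pics/s2c.png",cv2.resize(s[120:270,130:300],None,fx=4,fy=4,interpolation=cv2.INTER_CUBIC))
```

```text
[ 0.4685 -0.0059  0.022 ] [-0.9057  2.207  -0.9247] 0.2183842013010334
6.8417
```

View pics/t2c.png

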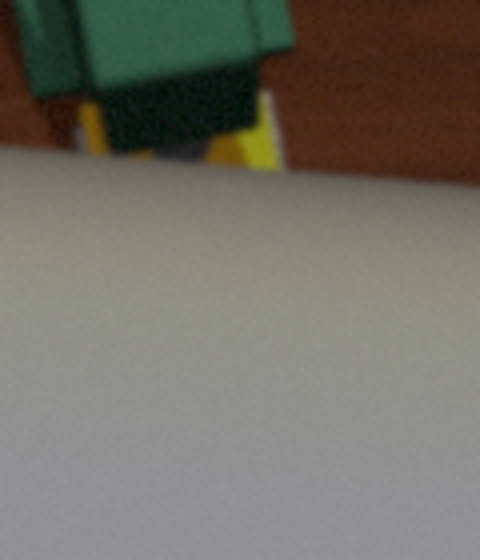

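View pics/s2c.png

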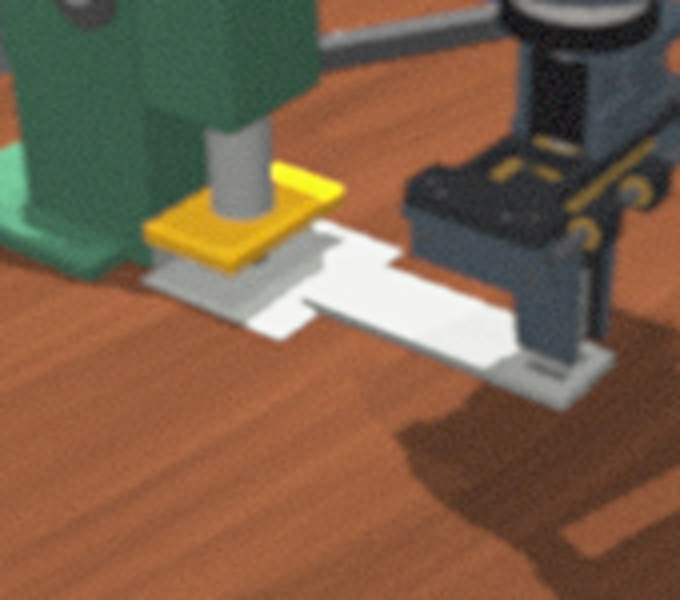

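Run:
```python
from h import *
np.set_printoptions(precision=4,suppress=True)
a=np.radians(8.65);X=np.array([np.cos(a),np.sin(a)]);L=np.array([-np.sin(a),np.cos(a)])
def g(nm,p,z):
    q=onz("side",(130+p[0]/4-.4,120+p[1]/4-.4),z)[:2]; print(nm,q,"lat %.4f fwd %.4f"%(L@q,X@q))
g("matL",(281,340),0);g("matR",(400,250),0);g("matbL",(143,280),0)
g("nearB front",(316,313),0);g("nearT free",(303,300),.008);g("farT",(388,264),.008);g("nearT rear",(564,400),.008);g("farT rear",(612,352),.008);g("nearB rear",(564,411),0)
g("yfrontL",(232,274),.022);g("yL",(147,240),.022);g("yR",(345,193),.022);g("yfLtop",(232,263),.03);g("yRtop",(345,185),.03);g("yLtop",(147,228),.03)
p=ctrl.current_tool_pos()[:2];print("tcp",L@p,X@p)
```

```text
matL [0.5962 0.0726] lat -0.0179 fwd 0.6004
matR [ 0.616  -0.0374] lat -0.1297 fwd 0.6034
matbL [0.6957 0.0868] lat -0.0188 fwd 0.7009
nearB front [0.6021 0.0417] lat -0.0494 fwd 0.6015
nearT free [0.6075 0.0459] lat -0.0459 fwd 0.6075
farT [ 0.6009 -0.0127] lat -0.1030 fwd 0.5922
nearT rear [0.4459 0.0163] lat -0.0510 fwd 0.4433
farT rear [ 0.4554 -0.0338] lat -0.1019 fwd 0.4451
nearB rear [0.4466 0.0149] lat -0.0524 fwd 0.4437
yfrontL [0.6378 0.0696] lat -0.0271 fwd 0.6410
yL [0.6984 0.0796] lat -0.0264 fwd 0.7024
yR [ 0.6586 -0.0347] lat -0.1333 fwd 0.6459
yfLtop [0.6363 0.0703] lat -0.0262 fwd 0.6396
yRtop [ 0.6551 -0.0316] lat -0.1297 fwd 0.6429
yLtop [0.6977 0.0793] lat -0.0265 fwd 0.7017
tcp -0.07629554355542575 0.462275888991602
```

Run:
```python
from h import *
np.set_printoptions(precision=4,suppress=True)
a=np.radians(8.3);X=np.array([np.cos(a),np.sin(a)]);L=np.array([-np.sin(a),np.cos(a)])
im={n:cv2.GaussianBlur(cv2.imread(f"pics/{n}0.png").astype(np.float32),(0,0),.7) for n in("top","side")}
def edge(nm,n,p0,p1,z,w=4):
    # subpixel: max gradient along normals of the segment, line fit
    p0=np.array(p0,float);p1=np.array(p1,float);t=(p1-p0)/np.linalg.norm(p1-p0);nn=np.array([-t[1],t[0]])
    s=np.arange(-w,w+.01,.25);pts=[]
    for f in np.linspace(.12,.88,40):
        c=p0+f*(p1-p0);q=(c+s[:,None]*nn).astype(np.float32)
        v=cv2.remap(im[n],q[None,:,0],q[None,:,1],cv2.INTER_LINEAR)[0]
        g=np.linalg.norm(np.gradient(v,axis=0),axis=1);i=g.argmax();
        pts.append(q[i])
    pts=np.array(pts)
    l=cv2.fitLine(pts,cv2.DIST_HUBER,0,.01,.01).ravel();m=np.array(l[2:]);d=np.array(l[:2])
    r=np.abs((pts-m)@np.array([-d[1],d[0]]))
    A,B=onz(n,m-d*8,z)[:2],onz(n,m+d*8,z)[:2];C=onz(n,m,z)[:2];e=B-A
    ang=np.degrees(np.arctan2(e[1],e[0]))%90
    print(nm,n,"yaw %.2f lat %.4f fwd %.4f res %.2f"%(ang,L@C,X@C,np.median(r)))
tc=lambda p:(90+p[0]/4-.4,p[1]/4-.4)
sc=lambda p:(85+p[0]/3-.3,100+p[1]/3-.3)
edge("flange front L","top",tc((432,415)),tc((485,406)),.01,2)
edge("flange L","top",tc((395,190)),tc((432,415)),.01,2)
edge("flange R","top",tc((645,145)),tc((692,368)),.01,2)
edge("yel front","top",tc((500,535)),tc((680,500)),.022,2)
edge("mat front","top",tc((505,602)),tc((706,577)),0,3)
edge("mat R","top",tc((683,505)),tc((706,577)),0,2)
edge("mat L","top",tc((477,447)),tc((500,595)),0,2)
edge("yel R","top",tc((668,420)),tc((680,500)),.03,2)
edge("yel L","top",tc((482,425)),tc((500,535)),.03,2)
edge("mat front","side",sc((346,314)),sc((437,247)),0,2)
edge("mat L","side",sc((243,268)),sc((346,314)),0,2)
edge("mat R","side",sc((395,230)),sc((437,247)),0,2)
edge("yel front B","side",sc((308,262)),sc((392,207)),.022,2)
edge("yel left B","side",sc((245,240)),sc((308,262)),.022,2)
p=ctrl.current_tool_pos()[:2];print("tcp",L@p,X@p)
```

```text
flange front L top yaw 4.80 lat -0.0110 fwd 0.7206 res 0.20
flange L top yaw 7.06 lat 0.0052 fwd 0.7990 res 0.45
flange R top yaw 8.94 lat -0.1437 fwd 0.7909 res 0.16
yel front top yaw 8.66 lat -0.0709 fwd 0.6400 res 0.20
mat front top yaw 6.98 lat -0.0728 fwd 0.6002 res 0.23
mat R top yaw 8.81 lat -0.1260 fwd 0.6240 res 0.24
mat L top yaw 8.82 lat -0.0135 fwd 0.6548 res 0.20
yel R top yaw 8.32 lat -0.1232 fwd 0.6648 res 0.13
yel L top yaw 7.47 lat -0.0192 fwd 0.6676 res 0.63
mat front side yaw 8.76 lat -0.0681 fwd 0.6003 res 0.12
mat L side yaw 8.43 lat -0.0132 fwd 0.6428 res 0.17
mat R side yaw 6.95 lat -0.1276 fwd 0.6231 res 0.03
yel front B side yaw 9.25 lat -0.0628 fwd 0.6404 res 0.30
yel left B side yaw 10.23 lat -0.0215 fwd 0.6721 res 0.12
tcp -0.07347025490360794 0.4627333240148073
```

Run:
```python
from h import *
np.set_printoptions(precision=4,suppress=True)
f=lambda d:(np.array([np.cos(np.radians(d)),np.sin(np.radians(d))]),np.array([-np.sin(np.radians(d)),np.cos(np.radians(d))]))
X,L=f(8.3); C=X*.640+L*-.0708   # yellow front centre
X,L=f(8.6); S=C+X*.064; print("stop",S)
def P(fw): q=S+X*fw; return (q[0],q[1],.022)
print(P(-.245),P(-.15))
ctrl.move_l(P(-.235),vel=.06,ori=R(8.6))
print(ctrl.current_tool_pos(),ctrl.current_contact_force())
hit=ctrl.move_l(P(-.158),vel=.05)
print(ctrl.current_contact_force(),ctrl.current_t())
hit=ctrl.move_l(P(-.142),vel=.015,contact_N=12)
p=ctrl.current_tool_pos()
print(hit,p,"fwd from stop est",(p[:2]-S)@X,ctrl.current_contact_force(),ctrl.current_wrist_torque(),ctrl.current_grip_width(),ctrl.current_t())
cv2.imwrite("pics/t3.png",ctrl.read_camera("top"));s=ctrl.read_camera("side");cv2.imwrite("pics/s3.png",s)
cv2.imwrite("pics/s3c.png",cv2.resize(s[120:270,130:300],None,fx=4,fy=4,interpolation=cv2.INTER_CUBIC))
```

```text
stop [0.7068 0.0319]
(np.float64(0.46455201906550125), np.float64(-0.004736354388771603), 0.022) (np.float64(0.5584838752649668), np.float64(0.009469503238380798), 0.022)
[ 0.4746 -0.0032  0.0219] [ 0.9968  2.2192 -3.9842]
[-8.5489 -0.4854  4.1687] 8.7917
True [0.5549 0.0091 0.0219] fwd from stop est -0.15360229600809913 [-1.6465  0.0363  7.2013] [-0.1213  0.0043  0.0028] 0.21478645406023947 9.3833
```

View pics/s3c.png

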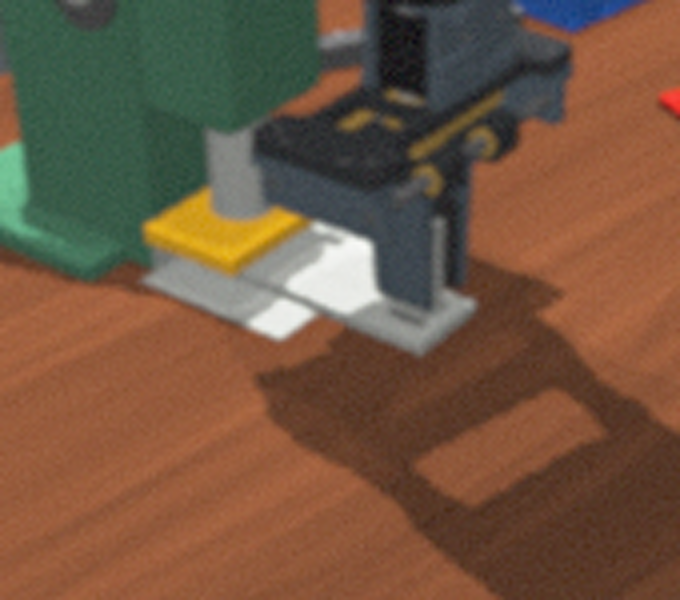

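Run:
```python
from h import *
np.set_printoptions(precision=4,suppress=True)
X,L=(np.array([np.cos(np.radians(8.6)),np.sin(np.radians(8.6))]),0); S=np.array([.7068,.0319])
for k in range(2):
    p=ctrl.current_tool_pos(); q=p.copy(); q[:2]+=X*.008; q[2]=.022
    hit=ctrl.move_l(q,vel=.015,contact_N=25)
    p=ctrl.current_tool_pos()
    print(hit,p,(p[:2]-S)@X,ctrl.current_contact_force(),ctrl.current_wrist_torque(),ctrl.current_grip_width(),ctrl.current_t())
    if hit: break
```

```text
True [0.555  0.0091 0.0218] -0.15355102542734542 [-1.8311 -0.6181  7.1734] [-0.1871 -0.0476 -0.0509] 0.21823672681630532 9.8417
```

Run:
```python
from h import *
np.set_printoptions(precision=4,suppress=True)
ctrl.command_gripper(0.6)
p=ctrl.current_tool_pos(); print(p,ctrl.current_contact_force())
ctrl.move_l((p[0],p[1],.10),vel=.12)
T=wpose(); w=ctrl.read_camera("wrist");np.save("w4.npy",T);cv2.imwrite("pics/w4.png",w)
ctrl.move_l((.40,-.014,.16),vel=.2)
T=wpose();np.save("w5.npy",T);cv2.imwrite("pics/w5.png",ctrl.read_camera("wrist"))
s=ctrl.read_camera("side");cv2.imwrite("pics/s4.png",s)
t=ctrl.read_camera("top");cv2.imwrite("pics/t4.png",t)
cv2.imwrite("pics/s4c.png",cv2.resize(s[120:270,130:300],None,fx=4,fy=4,interpolation=cv2.INTER_CUBIC))
cv2.imwrite("pics/t4c.png",cv2.resize(t[80:220,190:310],None,fx=4,fy=4,interpolation=cv2.INTER_CUBIC)); print(ctrl.current_t())
```

```text
[0.5544 0.0093 0.0213] [ 0.0972 -0.2477  0.3869]
12.525
```

View pics/s4c.png

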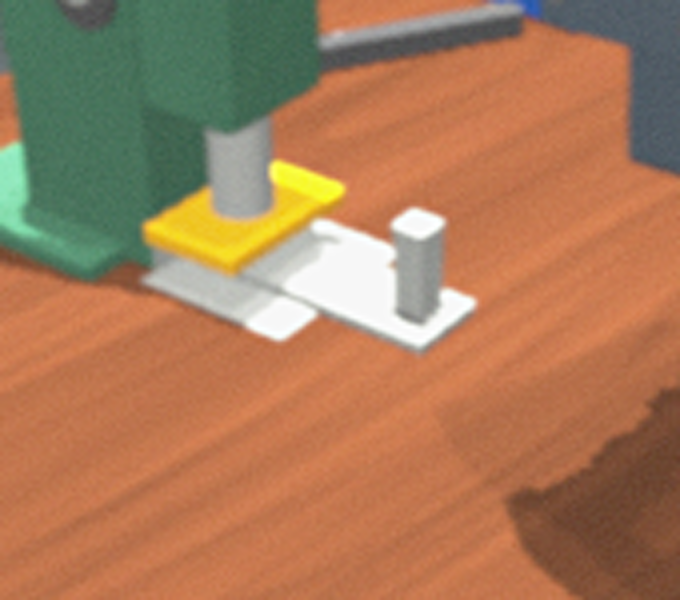

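View pics/t4c.png

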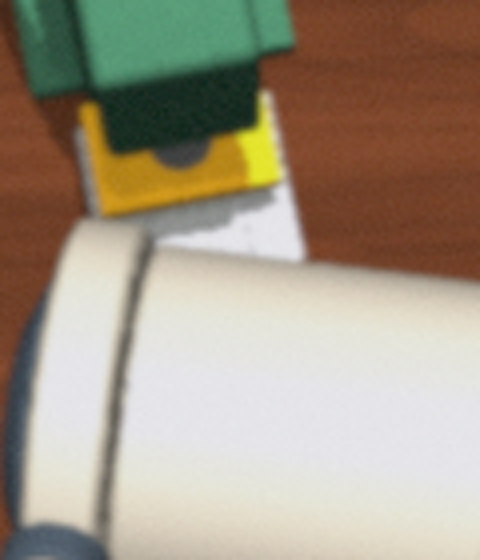

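View pics/w4.png

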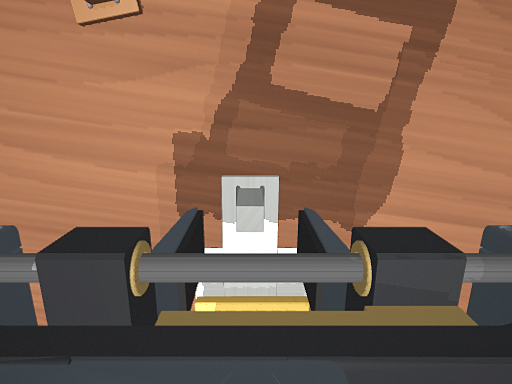

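Run:
```python
from h import *
ctrl.goto((.267,.5,.22),R(60))
t=ctrl.read_camera("top");cv2.imwrite("pics/t5.png",t)
cv2.imwrite("pics/t5c.png",cv2.resize(t[80:220,190:310],None,fx=4,fy=4,interpolation=cv2.INTER_CUBIC)); print(ctrl.current_t())
w=cv2.imread("pics/w4.png");cv2.imwrite("pics/w4c.png",cv2.resize(w[160:330,170:330],None,fx=3.5,fy=3.5,interpolation=cv2.INTER_CUBIC))
```

```text
14.5083
```

View pics/t5c.png

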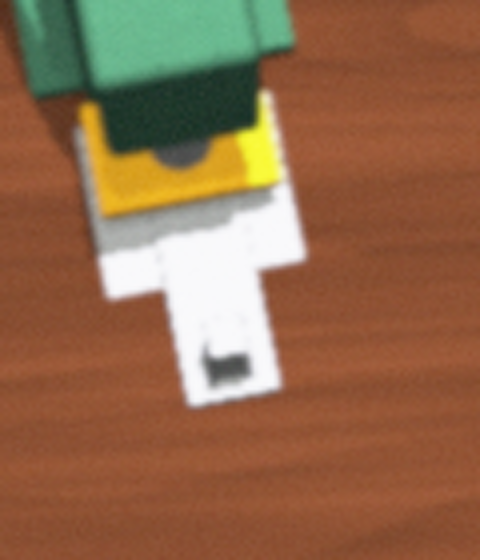

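View pics/w4c.png

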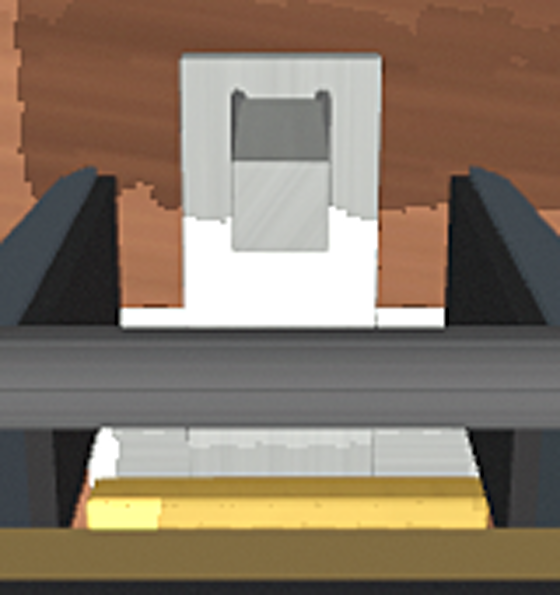

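Run:
```python
from h import *
np.set_printoptions(precision=4,suppress=True)
X,L=(lambda r:(np.array([np.cos(r),np.sin(r)]),np.array([-np.sin(r),np.cos(r)])))(np.radians(8.6)); S=np.array([.7068,.0319])
T=np.load("w4.npy")
def rep(nm,q): q=q[:2]-S; print(nm,"lat %.4f fwd %.4f"%(L@q,X@q))
def W(nm,p,z): rep("W "+nm,onz("wrist",(170+p[0]/3.5-.36,160+p[1]/3.5-.36),z,T))
def t(nm,p,z): rep("T "+nm,onz("top",(190+p[0]/4-.4,80+p[1]/4-.4),z))
def s(nm,p,z): rep("S "+nm,onz("side",(130+p[0]/4-.4,120+p[1]/4-.4),z))
W("rearR",(181,55),.008);W("rearL",(381,55),.008);W("eR",(190,440),.008);W("eL",(373,440),.008)
W("yR",(90,500),.03);W("yL",(487,500),.03);W("yRb",(107,478),.022);W("yLb",(478,478),.022)
W("matfR",(125,308),0);W("matfL",(440,307),0);W("matR",(97,430),0);W("matL",(468,430),0)
t("rearL",(188,406),.008);t("rearR",(282,388),.008);t("eL",(163,287),.008);t("eR",(262,267),.008)
t("matL",(107,299),0);t("matR",(306,259),0);t("yL",(105,215),.022);t("yR",(283,183),.022)
s("rearL",(422,342),.008);s("rearR",(476,301),.008);s("matL",(281,340),0);s("matR",(400,250),0);s("yL",(232,274),.022);s("yR",(345,193),.022);s("eL",(256,276),.008)
```

```text
W rearR lat -0.0244 fwd -0.1738
W rearL lat 0.0245 fwd -0.1738
W eR lat -0.0243 fwd -0.0687
W eL lat 0.0248 fwd -0.0686
W yR lat -0.0476 fwd -0.0651
W yL lat 0.0515 fwd -0.0651
W yRb lat -0.0445 fwd -0.0662
W yLb lat 0.0506 fwd -0.0661
W matfR lat -0.0417 fwd -0.1033
W matfL lat 0.0427 fwd -0.1036
W matR lat -0.0507 fwd -0.0670
W matL lat 0.0517 fwd -0.0669
T rearL lat 0.0252 fwd -0.1736
T rearR lat -0.0265 fwd -0.1739
T eL lat 0.0257 fwd -0.1056
T eR lat -0.0295 fwd -0.1052
T matL lat 0.0571 fwd -0.1038
T matR lat -0.0547 fwd -0.1033
T yL lat 0.0490 fwd -0.0636
T yR lat -0.0494 fwd -0.0650
S rearL lat 0.0236 fwd -0.1722
S rearR lat -0.0259 fwd -0.1730
S matL lat 0.0567 fwd -0.1032
S matR lat -0.0550 fwd -0.1002
S yL lat 0.0476 fwd -0.0626
S yR lat -0.0586 fwd -0.0576
S eL lat 0.0250 fwd -0.0596
```

Run:
```python
from h import *
np.set_printoptions(precision=4,suppress=True)
X,L=(lambda r:(np.array([np.cos(r),np.sin(r)]),np.array([-np.sin(r),np.cos(r)])))(np.radians(8.6)); S=np.array([.7068,.0319])
def P(f,l,z): q=S+X*f+L*l; return (q[0],q[1],z)
def rep(h=None):
    p=ctrl.current_tool_pos(); q=p[:2]-S; print(h,"fwd %.4f lat %.4f z %.4f"%(X@q,L@q,p[2]),ctrl.current_contact_force(),ctrl.current_wrist_torque(),"t",ctrl.current_t())
ctrl.goto(P(-.1538,-.0003,.11),R(8.6))
ctrl.move_l(P(-.1538,-.0003,.020),vel=.12)
ctrl.command_gripper(0.0); rep("grip")
ctrl.move_l(P(-.163,.0014,.020),vel=.03); rep("back")
ctrl.sleep(.2)
p=ctrl.move_l(P(-.156,.0014,.020),vel=.03); rep("fwd")
for k in range(4):
    h=ctrl.move_l(P(-.154+.002*k,.0014,.020),vel=.012,contact_N=25); rep(h)
    if h: break
```

```text
grip fwd -0.1538 lat -0.0003 z 0.0201 [-0.7397  0.6221  4.1775] [0.1845 0.1428 0.1778] t 18.1167
back fwd -0.1631 lat 0.0013 z 0.0201 [ 0.2316 -0.9783  5.6659] [-0.0577 -0.074  -0.0456] t 18.575
fwd fwd -0.1591 lat 0.0018 z 0.0199 [-14.8639  -3.2996  19.0813] [-0.6713  2.43   -0.0506] t 19.1583
False fwd -0.1579 lat 0.0019 z 0.0199 [-19.4373  -4.8648  22.9263] [-0.78    2.9992 -0.0233] t 19.475
False fwd -0.1559 lat 0.0020 z 0.0199 [-18.3068  -3.7829  22.29  ] [-0.6929  3.0945 -0.0182] t 19.7917
False fwd -0.1539 lat 0.0020 z 0.0199 [-17.8226  -2.152   22.3302] [-0.6667  3.1764 -0.0307] t 20.1083
False fwd -0.1533 lat 0.0021 z 0.0198 [-25.1414  -5.8806  27.9344] [-1.2306  4.0886 -0.0996] t 20.425
```

Run:
```python
from h import *
np.set_printoptions(precision=4,suppress=True)
X,L=(lambda r:(np.array([np.cos(r),np.sin(r)]),np.array([-np.sin(r),np.cos(r)])))(np.radians(8.6)); S=np.array([.7068,.0319])
def P(f,l,z): q=S+X*f+L*l; return (q[0],q[1],z)
def rep(h=None):
    p=ctrl.current_tool_pos(); q=p[:2]-S; print(h,"fwd %.4f lat %.4f z %.4f"%(X@q,L@q,p[2]),ctrl.current_contact_force(),"t",round(ctrl.current_t(),2))
ctrl.command_gripper(0.5); rep("open")
p=ctrl.current_tool_pos()
ctrl.move_l((p[0],p[1],.085),vel=.15)
T=wpose();np.save("w6.npy",T);cv2.imwrite("pics/w6.png",ctrl.read_camera("wrist"))
ctrl.move_l(P(-.215,.0018,.085),vel=.15)
ctrl.command_gripper(0.0)
ctrl.move_l(P(-.215,.0018,.007),vel=.1); rep("low")
h=ctrl.move_l(P(-.180,.0018,.007),vel=.025,contact_N=3.5); rep(h)
w=cv2.imread("pics/w6.png");cv2.imwrite("pics/w6c.png",cv2.resize(w[160:330,170:330],None,fx=3.5,fy=3.5,interpolation=cv2.INTER_CUBIC))
```

```text
open fwd -0.1479 lat 0.0014 z 0.0199 [ 0.592   0.508  -1.1195] t 21.01
low fwd -0.2147 lat 0.0017 z 0.0074 [-0.0964 -0.2082 -0.2573] t 23.98
True fwd -0.1894 lat 0.0020 z 0.0066 [-2.382  -0.9894  1.104 ] t 24.97
```

View pics/w6c.png

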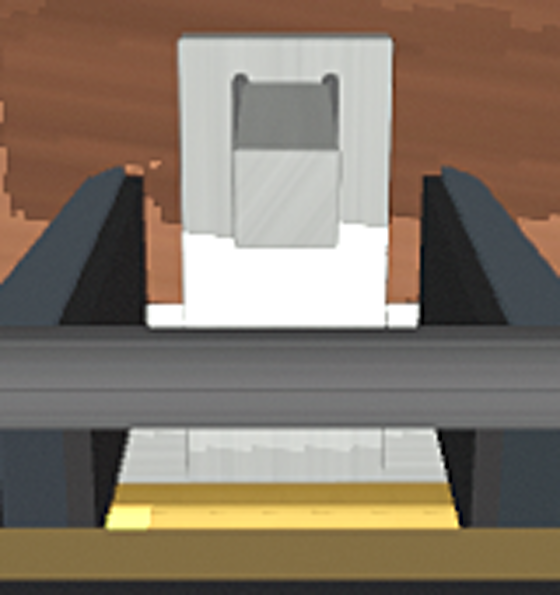

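Run:
```python
from h import *
np.set_printoptions(precision=4,suppress=True)
X,L=(lambda r:(np.array([np.cos(r),np.sin(r)]),np.array([-np.sin(r),np.cos(r)])))(np.radians(8.6)); S=np.array([.7068,.0319])
def P(f,l,z): q=S+X*f+L*l; return (q[0],q[1],z)
def rep(h=None):
    p=ctrl.current_tool_pos(); q=p[:2]-S; print(h,"fwd %.4f lat %.4f z %.4f"%(X@q,L@q,p[2]),ctrl.current_contact_force(),"t",round(ctrl.current_t(),2))
for k in range(4):
    h=ctrl.move_l(P(-.1885+.0015*k,.0018,.007),vel=.012,contact_N=12); rep(h)
    f=ctrl.current_contact_force()
    if h or X@f[:2]<-14: break
```

```text
False fwd -0.1892 lat 0.0019 z 0.0068 [-3.9842 -0.2466  0.345 ] t 25.22
False fwd -0.1887 lat 0.0021 z 0.0066 [-10.2425  -2.1441   1.2684] t 25.49
False fwd -0.1884 lat 0.0022 z 0.0065 [-14.1797  -3.8252   3.1829] t 25.77
```

Run:
```python
from h import *
np.set_printoptions(precision=4,suppress=True)
X,L=(lambda r:(np.array([np.cos(r),np.sin(r)]),np.array([-np.sin(r),np.cos(r)])))(np.radians(8.6)); S=np.array([.7068,.0319])
def P(f,l,z): q=S+X*f+L*l; return (q[0],q[1],z)
ctrl.move_l(P(-.2,.0018,.007),vel=.05)
ctrl.move_l(P(-.2,.0018,.085),vel=.2)
ctrl.goto((.267,.5,.22),R(60))
t=ctrl.read_camera("top");cv2.imwrite("pics/t7.png",t)
s=ctrl.read_camera("side");cv2.imwrite("pics/s7.png",s)
cv2.imwrite("pics/t7c.png",cv2.resize(t[80:220,190:310],None,fx=4,fy=4,interpolation=cv2.INTER_CUBIC))
cv2.imwrite("pics/s7c.png",cv2.resize(s[140:220,150:270],None,fx=6,fy=6,interpolation=cv2.INTER_CUBIC)); print(ctrl.current_t())
T=np.load("w6.npy")
def W(nm,p,z): q=onz("wrist",(170+p[0]/3.5-.36,160+p[1]/3.5-.36),z,T)[:2]-S; print("W",nm,"lat %.4f fwd %.4f"%(L@q,X@q))
W("rearR",(178,38),.008);W("rearL",(393,38),.008);W("eR",(188,450),.008);W("eL",(384,450),.008);W("yR",(106,515),.03);W("yL",(459,515),.03);W("yRb",(119,484),.022);W("yLb",(447,484),.022);W("matR",(128,430),0);W("matL",(437,430),0)
```

```text
28.8917
W rearR lat -0.0228 fwd -0.1735
W rearL lat 0.0266 fwd -0.1735
W eR lat -0.0229 fwd -0.0668
W eL lat 0.0271 fwd -0.0668
W yR lat -0.0405 fwd -0.0633
W yL lat 0.0429 fwd -0.0633
W yRb lat -0.0385 fwd -0.0663
W yLb lat 0.0411 fwd -0.0662
W matR lat -0.0393 fwd -0.0677
W matL lat 0.0416 fwd -0.0677
```

View pics/t7c.png

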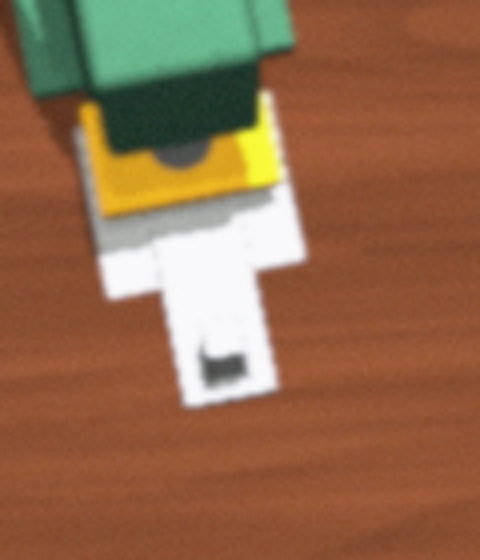

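View pics/s7c.png

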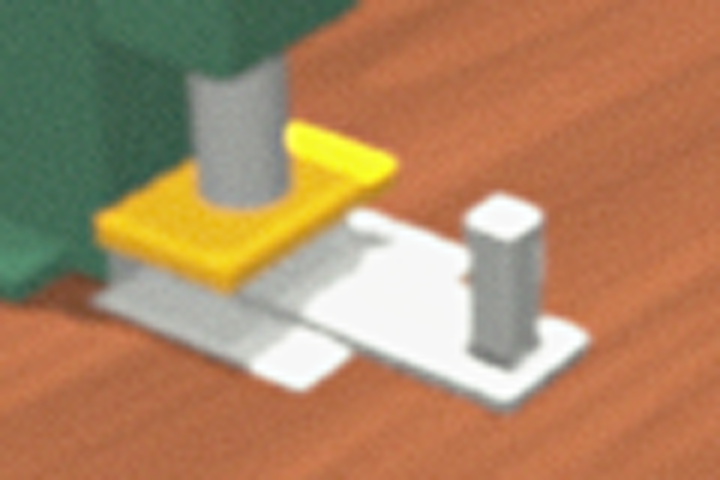

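```bash
python3 -c "
from bench import ctrl
print(ctrl.current_contact_force());ctrl.sign_off();print(ctrl.current_t())"
```

```text
[ 0.01193107 -0.40846137 -0.34454599]
the job is handed in; nothing more can be done
the job is handed in; nothing more can be done
```

I slid the bare-steel foot plate free end first under the yellow plate until it stopped, let go, and handed the job in at about 29 s. I gripped it by its post to slide it in. After the first push I re-gripped it, moved it about 2 mm left to centre it, and pushed again. Last, I nudged its rear edge with the shut fingers at about 14 N, then moved the arm clear. The robot did not touch the red plate.

**Last checks:**
- **Flat:** in the final side picture the plate lies flat on the bench.
- **Centred and square:** in the final top picture it is centred in the throat to about 1 mm. In the last wrist picture, taken before the nudge, it was square to within about 0.3°.
- **Against the stop:** all three pushes ended at the same place, within about 0.5 mm, with the force rising steeply.
- **Clear:** the force on the tool was near zero at hand-in.

**One check disagreed:** the camera estimate put the stop about 3 mm further in than where the plate halted. I trusted the repeated contact, because 3 mm is close to the calibration error plus the blur in the yellow plate's edges. The free end itself is hidden under the yellow plate, so I could not see it touch the stop.

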